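# Pin a turned rod into the V-cradle

## Robot

A 6-joint arm with a two-finger parallel gripper is mounted at the origin on a cart in front of the work surface, level with it; the furniture and walls round the work are solid. World frame = base frame: x ahead of the robot, y to its left, z up, the work surface at z = 0. Lengths are in mm, angles in rad, forces in N, time in s.
With the tool pointing down it reaches from about 300 to 875 mm from the base axis. Payload 6.4 kg.
Tool frame: the origin (TCP) lies midway between the tips of the shut fingers; the grasp point (between the pads) lies 19 mm behind it (ctrl.tcp_to_grasp is the distance from the TCP to the grasp point, in mm); z points along the fingers, y is the line along which they close (so a half turn about z gives the same grasp; the last joint's range is limited). The gripper opens to 85 mm and grips with 20 to 120 N. Pads are 22 mm wide; open, the fingers measure 114 mm over their backs; the gripper's body (76 mm by 85 mm) begins 54 mm behind the grasp point. The pads swing forward as they close: fully open they stand 13 mm farther back than shut.
Start: joints at [1.04, 0.181, 1.607, -0, 1.354, -0.206], TCP at [183.482, 544.954, 201.388] pointing down, gripper open.
Joint ranges: [-2.99, 2.99], [-0.89, 2.07], [0.3, 2.58], [-1.14, 4.28], [0, 2.63], [-3.12, 3.12]. Speed limits (rad/s): [2.57, 2.57, 3.01, 3.14, 3.14, 3.14].

## Interface

Orientations are given as a unit quaternion [w, x, y, z].
In Python, from workcell import ctrl, cams, finish_job gives the robot as it stands.
- The arm moves only by the shell command python3 -m crank 'ROWS'. ROWS is JSON, a list of rows, each a list of 7 numbers: the shift along the world's x, y, z in m, then the turn, a rotation vector about the world's x, y, z in rad, then the finger opening in m, from 0 to 0.0854. A call has 1 to 8 rows; each row is the pose to reach, as a shift and turn from the pose commanded when the call began; what a row does not reach only later rows make up. A row lasts 1/10 s, in which the tool goes at most 50 mm and 8.59 degrees, less where a joint would pass 70% of its speed; a pose out of reach is approached as far as the arm can. A call with a gripper value outside its range is refused whole. The fingers move at their own pace and stop on an object; the grip force is fixed at half the most. Time passes only in rows, so rows that repeat a pose let the fingers close. It gives the time, the measured TCP pose, the force, the opening and the grip force at its end, in the units of the state.
- ctrl.sense(): the state, without advancing time (a new reading comes with each control period).
- cams.grab_frame(name): name is "scene" or "top" or "wrist"; returns the picture (420x560x3 uint8, red, green, blue); there is no depth.
- cams.camera_info(name): a dict with "fx", "fy", "cx", "cy" (pixels), "k1" (the pictures are not rectified: a ray, as slopes to the right and down, at radius r is drawn at 1 + k1 r^2 times it, then the intrinsics apply), "world_from_camera" (4x4, takes a point from camera to world coordinates). Camera axes: x right, y up, looking along -z (the intrinsics and any distortion apply to the point x, -y, -z); pixel columns grow to the right and rows downward; lengths in mm; the calibration is good to about 2 mm. A picture is of the moment at which its call begins: read the wrist's pose just before it. camera_info takes no time and is no camera call; for the wrist camera it gives the pose at the moment of the call.
- finish_job(): hands the job in; it is judged then, once.
The state is a dict: "t": time; "qpos": joint angles; "dq": joint speeds; "tau": joint torques, N m; "ee_pos": TCP position; "eef_rot": TCP orientation; "wrist_force": force on the tool from outside, world axes, zero at the start; "torque": the same for the moment, N m; "width": finger opening in mm; "grip_force": force on a finger pad.
Only numpy, scipy, OpenCV 4.12 (cv2) and the standard library are available. Lean on these libraries where they do the work, as an engineer would, in place of code of your own. Each camera call takes 0.05 s, during which the arm holds its last target. There are 200 camera calls.

## Task

Secure the round wooden rod for drilling: take it from its low rest and lay it in the two V saddles of the jig, sticking out about equally at both ends, then swing the steel strap over it until it stops above the lock post. Then take the locking pin from its stand and push it down through the strap's eye into the post until its collar sits on the strap, and let go. Leave the glue bottle, the masking tape roll and the small wood block where they are.

Things in the scene. Friction and masses are not known exactly. Their poses are not given: they have to be found in the camera images.
- rod_center (a point): Centre of the loose round rod of dark wood, 30 mm in diameter, 140 mm long, 70 to 130 g; its x axis runs along the rod. At the start it lies level on the rest, its centre 30 mm above the bench.
- rest: The rod's low wooden rest, fixed to the bench; origin at the middle of its underside, x along the rod. A strip 20 mm wide and 5 mm high with a small V block 50 mm either side of its middle (each 16 mm long, 52 mm wide, 22 mm high): the middle 80 mm of the rod is free to grasp, with only the strip below.
- cradle (a point): Where the rod's centre belongs: the middle of the jig, 45 mm above the bench; x along the V saddles, y across them, z up. The two pale wooden 90 degree V saddles are centred at x = -45 and +45 mm (each 24 mm long, 72 mm wide, tops 47 mm above the bench); the 66 mm between them are free for fingers down to the base.
- jig: The jig, fixed to the bench: a plywood base 150 x 150 x 12 mm with the V saddles, a round pivot post and a square lock post (both 60 mm high) and the strap. Origin at the centre of its underside; axes as the cradle's.
- strap (a joint): Angle of the steel strap about its upright pivot, rad: 0 = shut against its stop, along the cradle's -y across the rod, its eye over the lock hole; grows as the strap swings anticlockwise (from above) off the rod; 1.57 = along the cradle's +x. Starts at 1.35 to 1.85, range 0 to 2.1; light friction (under 1 N at the tab), stays where left.
- strap_pivot (a point): The strap's pivot axis, at cradle x = +45, y = +54 mm, 66 mm above the bench. The strap is a flat bar 8 mm thick (underside 62, top 70 mm above the bench; pivot bolt head up to 76 mm), 30 mm wide, reaching 168 mm from the pivot, with a 15 mm eye 108 mm from the pivot. Its underside passes 2 mm over a seated rod.
- strap_tab (a point): Middle of the tab at the strap's free end, 142 mm from the pivot, half-way through its thickness (66 mm above the bench). The tab is 22 mm wide, 8 mm thick, with nothing beneath it: push it sideways or take it across its width from above. x runs across the tab, y along it to the pivot; pushing it towards its own -x shuts the strap.
- lock_hole (a point): Mouth of the lock hole in the top of the square steel post (34 x 34 mm), 60 mm above the bench, at cradle x = +45, y = -54 mm. The hole is 14 mm wide, 48 mm deep, chamfered. With the strap shut its eye (15 mm wide, chamfered) is right above, the strap's top 10 mm above this point.
- pin_grip (a point): Middle of the dark wooden grip (24 mm in diameter, 46 mm high) of the loose locking pin; z up along the pin. The pin is 106 mm long, 60 to 115 g: grip, then a steel collar 28 mm wide and 5 mm thick, then a steel shank 12 mm in diameter and 55 mm long, its last 8 mm tapered to 6 mm. Its tip is 83 mm below this point. At the start it stands in the stand, this point 90 mm above the bench.
- stand: The pin's stand, a wooden block 56 x 56 x 62 mm fixed to the bench; origin at the centre of its underside. The pin's shank stands loosely in its 15 mm hole with the collar on its top; lift the pin by more than 55 mm to clear it.
- pin_collar (a point): Centre of the underside of the pin's collar, 28 mm below the middle of the grip; it belongs 10 mm above the mouth of the lock hole, resting on the strap, the pin's tip then 45 mm down the hole.
- glue_bottle: White glue bottle with an orange cap, 48 mm in diameter, 150 mm tall, standing behind the work; origin at the centre of its underside. Leave it.
- masking_tape: Roll of masking tape lying flat, 96 mm across, 25 mm high, behind the work; origin at the centre of its underside. Leave it.
- rosewood_block: Small plain block of reddish wood, 56 x 80 x 40 mm, at the right edge of the bench; origin at the centre of its underside. Leave it.
There are look-alikes about, which are no part of the job. Leave any red look-alike of the part that bears pin_grip alone.

How it is judged:
By the outcome, as a careful person would: the job done as asked, in the order asked, and still so for the second after the job is handed in, with the robot touching nothing.
It also fails if it takes over 72 s, if anything falls off the work surface, if the arm or the gripper's body presses on something with over 40 N, if the wrist force passes 120 N, or if a joint passes its speed limit or range.

## Working session

There is one attempt and no reset: what is moved stays moved. The work goes in short steps, Python scripts to look and compute and a shell command to move; the robot and the scene stay as the last step left them, time stands still between calls to the robot, and variables do not carry over. Pictures are saved under pics/ and viewed, at most 10 in all, crops included, and the job is handed in when it is done.

```bash
mkdir -p pics; ls; python3 - <<'E'
from workcell import ctrl,cams
import cv2,numpy as np
s=ctrl.sense();print(s['t'],s['ee_pos'],s['eef_rot'],s['width'],ctrl.tcp_to_grasp)
for n in ['scene','top']:
    cv2.imwrite(f'pics/{n}0.png',cams.grab_frame(n)[:,:,::-1])
    i=cams.camera_info(n);print(n,i['fx'],i['cx'],i['cy'],i['k1'],np.round(i['world_from_camera'],3).tolist())
E
```

```text
pics
0.0 [183.15546315 544.40029873 200.4773288 ] [-3.24005745e-04  1.61660243e-01  9.86846069e-01 -8.34385831e-04] 85.58123934638523 18.700000000000003
scene 458.88082937683527 281.6367261237192 206.14053299607218 -0.09039688524129957 [[-0.489, 0.545, -0.681, -36.595], [-0.872, -0.306, 0.382, 210.849], [-0.0, 0.781, 0.624, 652.157], [0.0, 0.0, 0.0, 1.0]]
top 495.5357852152708 278.2219238277047 209.90789818102155 -0.1554380463116357 [[-0.019, 0.996, -0.086, 511.925], [-1.0, -0.018, 0.013, -154.181], [0.011, 0.086, 0.996, 1132.172], [0.0, 0.0, 0.0, 1.0]]
```

View pics/scene0.png

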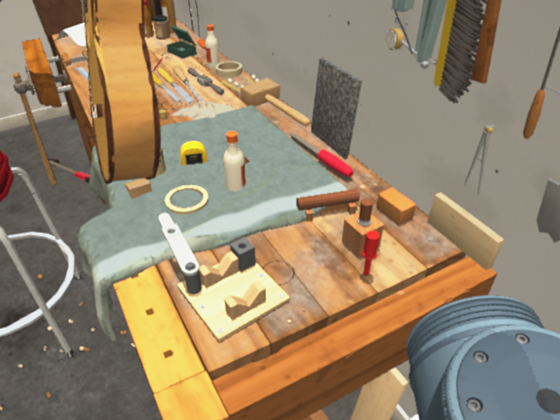

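View pics/top0.png

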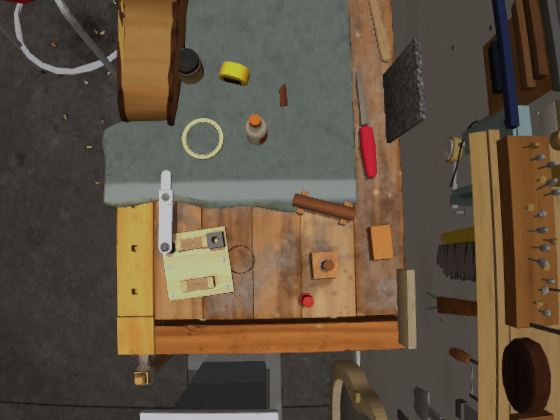

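The top view shows the rod at about (323,207), the brown pin in its stand at (327,265), the red look-alike pin at (307,300), the strap pivot at (166,247) with the tab at (166,176), and the lock post at (215,240). The saddles are at (192,243) and (198,284). Things that could be mistaken for the targets:
- **Pin:** the red pin at (307,300) top, (370,255) scene, and the red screwdriver at (368,150).
- **Rod:** the dark chip at (283,95), and the file handle.

By the description I choose the brown-grip pin at (327,265) and the dark rod at (323,207).

```bash
cat > h.py <<'E'
from workcell import ctrl,cams
import cv2,numpy as np
from scipy.spatial.transform import Rotation as R
def ray(i,px):
    K=np.array([[i['fx'],0,i['cx']],[0,i['fy'],i['cy']],[0,0,1.]])
    u=cv2.undistortPoints(np.array([[px]],float),K,np.array([i['k1'],0,0,0,0.]))[0,0]
    T=np.array(i['world_from_camera']); return T[:3,3],T[:3,:3]@np.array([u[0],-u[1],-1])
def onz(i,px,z):
    o,d=ray(i,px); return (o+d*(z-o[2])/d[2]).round(1)
def proj(i,p):
    T=np.array(i['world_from_camera']); c=T[:3,:3].T@(np.array(p,float)-T[:3,3])
    x,y=c[0]/-c[2],-c[1]/-c[2]; f=1+i['k1']*(x*x+y*y)
    return np.array([i['fx']*x*f+i['cx'],i['fy']*y*f+i['cy']]).round(1)
E
python3 - <<'E'
from h import *
im=cv2.imread('pics/top0.png')
a=cv2.resize(im[160:310,145:265],None,fx=3.3,fy=3.3,interpolation=cv2.INTER_CUBIC)
b=cv2.resize(im[185:315,285:400],None,fx=3.3,fy=3.3,interpolation=cv2.INTER_CUBIC)
b=cv2.copyMakeBorder(b,0,a.shape[0]-b.shape[0],0,0,cv2.BORDER_CONSTANT)
cv2.imwrite('pics/crop1.png',np.hstack([a,b])); print(a.shape,b.shape)
i=cams.camera_info('top')
for n,p,z in [('rod',(323,207),30),('grip',(327.5,265.5),113),('pivot',(166,247),76),('tab',(166,176),66),('lock',(215,240),60)]: print(n,onz(i,p,z))
hsv=cv2.cvtColor(im,cv2.COLOR_BGR2HSV)
for p in [(323,207),(328,265),(310,200),(316,258),(215,240),(205,260)]: print(p,hsv[p[1],p[0]])
E
```

```text
(495, 396, 3) (495, 380, 3)
rod [ 611.9 -269.    30. ]
grip [ 483.5 -266.6  113. ]
pivot [527.8  73.5  76. ]
tab [682.8  75.7  66. ]
lock [541.6 -30.2  60. ]
(323, 207) [ 10 160 131]
(328, 265) [ 11 163 138]
(310, 200) [ 10 161 114]
(316, 258) [ 15 147 187]
(215, 240) [ 20  93 187]
(205, 260) [ 30  66 188]
```

View pics/crop1.png

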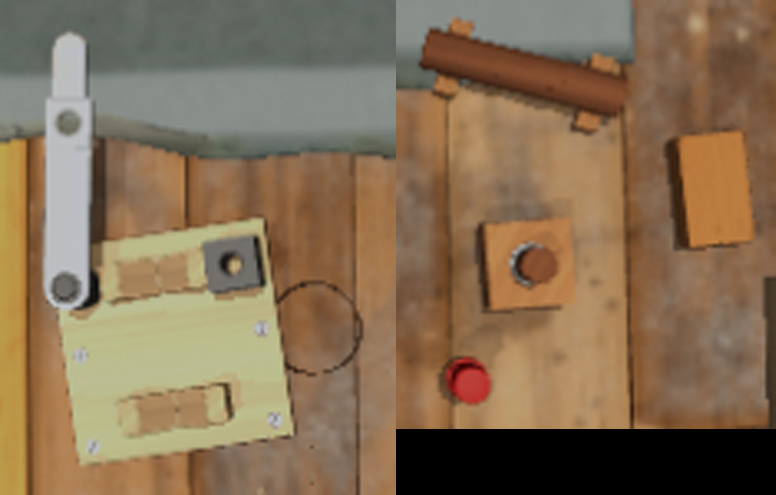

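The close crop shows the brown grip standing with its steel collar on the stand (crop 538,265), and the red pin standing separately (468,380), so the choice holds. The rod lies at crop (426..622, 48..97), the lock hole is at (233,263), the pivot bolt at (65,288), and the strap eye at (68,122).

```bash
python3 - <<'E'
from h import *
i=cams.camera_info('top');j=cams.camera_info('scene')
A=lambda x,y:((x+.5)/3.3-.5+145,(y+.5)/3.3-.5+160)
B=lambda x,y:((x-396+.5)/3.3-.5+285,(y+.5)/3.3-.5+185)
P={}
for n,p,z in [('lock',A(233,263),60),('pivot',A(65,288),76),('eye',A(68,122),70),('tabend',A(69,34),70),('c1',A(264,219),12),('c2',A(295,434),12),('c3',A(82,464),12),('sadF',A(152,277),30),('grip',B(538,265),113),('stand1',B(482,223),62),('stand2',B(570,220),62),('stand3',B(575,305),62),('stand4',B(489,311),62),('rodL',B(426,48),30),('rodR',B(621,97),30)]:
    P[n]=onz(i,p,z);print(n,P[n],'scene px',proj(j,P[n]))
st=(P['stand1']+P['stand2']+P['stand3']+P['stand4'])/4;print('stand',st)
d=P['pivot'][:2]-P['lock'][:2];print('dist',np.hypot(*d),'yaw jig',np.arctan2(d[1],d[0])-np.pi/2)
c=(P['c1']+P['c3'])/2;print('jig c',c, np.hypot(*(P['c1']-P['c2'])[:2]),np.hypot(*(P['c3']-P['c2'])[:2]))
e=P['c1']-P['c2'];print('yaw edge',np.arctan2(e[1],e[0]))
r=P['rodL']-P['rodR'];print('rod',(P['rodL']+P['rodR'])/2,np.hypot(*r[:2]),'yaw',np.arctan2(r[1],r[0]))
y=np.arctan2(e[1],e[0]);m=(P['pivot']+P['lock'])/2;print('cradle from posts',m[:2]-45*np.array([np.cos(y),np.sin(y)]))
e=P['eye']-P['pivot'];print('strap',np.arctan2(e[1],e[0]),np.hypot(*e[:2]))
im=cv2.imread('pics/top0.png');hsv=cv2.cvtColor(im,cv2.COLOR_BGR2HSV)
m=cv2.inRange(hsv,(4,140,60),(13,255,150));mm=np.zeros_like(m);mm[188:226,288:358]=m[188:226,288:358]
mm=cv2.morphologyEx(mm,cv2.MORPH_OPEN,np.ones((3,3)))
k=max(cv2.findContours(mm,0,1)[0],key=cv2.contourArea);print(cv2.minAreaRect(k),onz(i,cv2.minAreaRect(k)[0],30))
s=cv2.imread('pics/scene0.png')
for n,p in P.items(): cv2.circle(s,tuple(int(v*1) for v in proj(j,p)),2,(0,0,255),-1)
cv2.imwrite('pics/scene_chk.png',cv2.resize(s[190:350,140:440],None,fx=2.6,fy=2.6))
E
```

```text
lock [543.  -30.8  60. ] scene px [242.9 245.2]
pivot [528.   77.1  76. ] scene px [190.3 264.5]
eye [637.   76.3  70. ] scene px [171.1 230.6]
tabend [695.5  75.9  70. ] scene px [161.9 213.5]
c1 [574.2 -46.9  12. ] scene px [244.8 250.6]
c2 [427.2 -66.2  12. ] scene px [290.1 296.7]
c3 [408.4  80.3  12. ] scene px [219.2 337.7]
sadF [535.3  27.7  30. ] scene px [217.1 270.1]
grip [ 484.6 -267.   113. ] scene px [366.5 201.6]
stand1 [ 511.5 -236.6   62. ] scene px [343.1 219.1]
stand2 [ 512.2 -294.4   62. ] scene px [366.1 209.9]
stand3 [ 456.6 -296.3   62. ] scene px [384.1 225.2]
stand4 [ 454.  -239.9   62. ] scene px [361.9 235.4]
rodL [ 630.6 -203.8   30. ] scene px [298.  204.3]
rodR [ 594.8 -335.8   30. ] scene px [356.6 195. ]
stand [ 483.575 -266.8     62.   ]
dist 108.9376427136185 yaw jig 0.13813230541671073
jig c [491.3  16.7  12. ] 148.2615594144349 147.7013540899338
yaw edge 0.1305458298694432
rod [ 612.7 -269.8   30. ] 136.7685636394563 yaw 1.3059550757332417
cradle from posts [490.88290555  17.29210937]
strap -0.007339317759563007 109.00293574028179
((324.199951171875, 206.5999755859375), (64.20064544677734, 14.559161186218262), 15.255120277404785) [ 612.7 -271.7   30. ]
```

View pics/scene_chk.png

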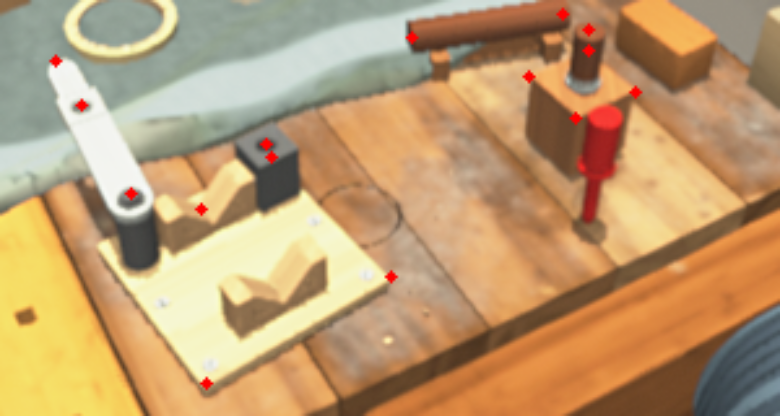

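The top-view points, projected into the scene view, land within about 1 px on the pivot, eye, lock hole, grip and rod ends. The lengths also agree: lock to pivot 109 mm (given 108), base 148 mm (150), rod 137 mm (140). Moving to above the rod.

```bash
python3 -m crank '[[0.13,-0.36,0,0,0,-0.8,0.085],[0.13,-0.36,0,0,0,-0.8,0.085],[0.13,-0.36,0,0,0,-0.8,0.085],[0.13,-0.36,0,0,0,-0.8,0.085],[0.13,-0.36,0,0,0,-0.8,0.085],[0.13,-0.36,0,0,0,-0.8,0.085],[0.13,-0.36,0,0,0,-0.8,0.085],[0.13,-0.36,0,0,0,-0.8,0.085]]'
python3 -m crank '[[0.17,-0.33,0,0,0,-0.6,0.085],[0.17,-0.33,0,0,0,-0.6,0.085],[0.17,-0.33,0,0,0,-0.6,0.085],[0.17,-0.33,0,0,0,-0.6,0.085],[0.17,-0.33,0,0,0,-0.6,0.085],[0.17,-0.33,0,0,0,-0.6,0.085],[0.17,-0.33,0,0,0,-0.6,0.085],[0.17,-0.33,0,0,0,-0.6,0.085]]'
```

```text
t: 0.9
ee_pos: [313.7, 182.5, 201.3]
eef_rot: [0.0, 0.534, 0.846, -0.0]
wrist_force: [0.7, 0.7, 0.9]
width: 85.0
grip_force: 0.0
t: 1.7
ee_pos: [484.5, -148.9, 200.9]
eef_rot: [0.0, 0.76, 0.649, -0.0]
wrist_force: [-0.0, 0.8, 1.1]
width: 85.6
grip_force: 0.0
```

```bash
python3 -m crank '[[0.129,-0.126,-0.09,0,0,-0.111,0.085],[0.129,-0.126,-0.09,0,0,-0.111,0.085],[0.129,-0.126,-0.09,0,0,-0.111,0.085],[0.129,-0.126,-0.09,0,0,-0.111,0.085],[0.129,-0.126,-0.09,0,0,-0.111,0.085],[0.129,-0.126,-0.09,0,0,-0.111,0.085],[0.129,-0.126,-0.09,0,0,-0.111,0.085]]'
python3 - <<'E'
from h import *
s=ctrl.sense();print(s['ee_pos'].round(1) if hasattr(s['ee_pos'],'round') else s['ee_pos'])
y=R.from_quat(s['eef_rot'],scalar_first=True).as_matrix()[:,1];print('close yaw',np.arctan2(y[1],y[0]))
i=cams.camera_info('wrist');im=cams.grab_frame('wrist')[:,:,::-1].copy();cv2.imwrite('pics/w1.png',im)
print(np.round(i['world_from_camera'],2).tolist())
print(proj(i,[612.7,-270.7,30]),proj(i,s['ee_pos']))
hsv=cv2.cvtColor(im,cv2.COLOR_BGR2HSV)
m=cv2.inRange(hsv,(4,130,40),(12,255,150));m=cv2.morphologyEx(m,cv2.MORPH_OPEN,np.ones((5,5)))
k=max(cv2.findContours(m,0,1)[0],key=cv2.contourArea);r=cv2.minAreaRect(k);print(r,onz(i,r[0],30))
b=cv2.boxPoints(r);cv2.drawContours(im,[b.astype(int)],-1,(0,255,0),1)
print([onz(i,p,30).tolist() for p in b])
cv2.imwrite('pics/w1.png',im)
E
```

```text
t: 2.4
ee_pos: [612.4, -270.5, 112.1]
eef_rot: [0.0, 0.794, 0.608, 0.0]
wrist_force: [0.5, 0.2, -0.5]
width: 84.9
grip_force: 0.0
[ 612.4 -270.5  112.1]
close yaw -0.2646888291621191
[[0.97, 0.25, 0.07, 630.8], [-0.26, 0.92, 0.28, -199.17], [0.0, -0.29, 0.96, 284.53], [0.0, 0.0, 0.0, 1.0]]
[282.4 207.8] [282.4 246.1]
((103.00001525878906, 275.5000305175781), (34.64822769165039, 58.68986129760742), 45.0) [ 436.2 -289.9   30. ]
[[401.2, -290.1, 30.0], [457.9, -261.8, 30.0], [469.9, -289.8, 30.0], [412.5, -320.4, 30.0]]
```

View pics/w1.png

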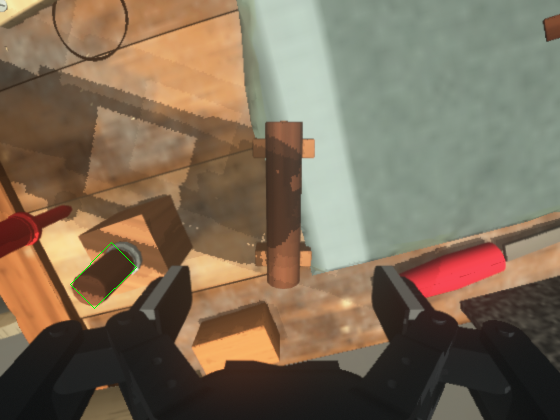

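The wrist view shows the rod at (284,123) to (283,287), central between the open fingers, with its free middle at about y=205 matching the predicted (282,208). The green box is only my mask landing on the pin grip, not on the rod.

```bash
python3 - <<'E'
from h import *
i=cams.camera_info('wrist')
print(onz(i,(284.5,123),30),onz(i,(283,287),37),onz(i,(284,123),40))
a,b=onz(i,(284.5,123),32),onz(i,(283,287),40);print((a+b)/2,np.hypot(*(a-b)[:2]),np.arctan2((a-b)[1],(a-b)[0]))
E
python3 -m crank '[[0,0,-0.05,0,0,0,0.085],[0,0,-0.09,0,0,0,0.085],[0,0,-0.099,0,0,0,0.085],[0,0,-0.099,0,0,0,0.085]]'
```

```text
[ 632.8 -204.3   30. ] [ 594.8 -340.7   37. ] [ 632.4 -204.    40. ]
[ 614.   -271.65   36.  ] 139.849383266427 1.298586367582171
t: 2.85
ee_pos: [611.8, -270.0, 12.7]
eef_rot: [-0.001, 0.794, 0.608, -0.0]
wrist_force: [0.3, -0.6, -0.2]
width: 84.9
grip_force: 0.0
```

```bash
python3 -m crank '[[0,0,0,0,0,0,0.02],[0,0,0,0,0,0,0.02],[0,0,0,0,0,0,0.02],[0,0,0,0,0,0,0.02],[0,0,0,0,0,0,0.02],[0,0,0,0,0,0,0.02],[0,0,0,0,0,0,0.02]]'; python3 -m crank '[[0,0,0.03,0,0,0,0.02],[0,0,0.07,0,0,0,0.02],[0,0,0.11,0,0,0,0.02],[0,0,0.13,0,0,0,0.02],[0,0,0.13,0,0,0,0.02]]'
```

```text
t: 3.55
ee_pos: [612.4, -271.1, 12.3]
eef_rot: [-0.0, 0.794, 0.607, -0.0]
wrist_force: [-0.8, -1.4, 0.8]
width: 20.0
grip_force: 0.2
t: 4.05
ee_pos: [614.9, -272.6, 147.1]
eef_rot: [0.004, 0.794, 0.608, 0.001]
wrist_force: [-0.3, 0.4, 0.0]
width: 19.6
grip_force: 0.0
```

The fingers reached 20 mm with no grip force, so the rod is not held. Looking.

```bash
python3 - <<'E'
from h import *
w=cams.grab_frame('wrist')[:,:,::-1];t=cams.grab_frame('top')[:,:,::-1]
s=cams.grab_frame('scene')[:,:,::-1]
a=cv2.resize(w,(400,300));b=cv2.resize(t[160:310,255:400],(390,403));c=cv2.resize(s[170:320,250:450],(400,300))
o=np.zeros((600,790,3),np.uint8);o[:300,:400]=a;o[300:,:400]=c;o[:403,400:]=b
cv2.imwrite('pics/chk2.png',o);st=ctrl.sense();print(st['t'],st['ee_pos'],st['width'],st['grip_force'])
E
```

```text
4.2 [ 611.61359569 -270.50393747  140.71155117] 19.986304634930374 0.0
```

View pics/chk2.png

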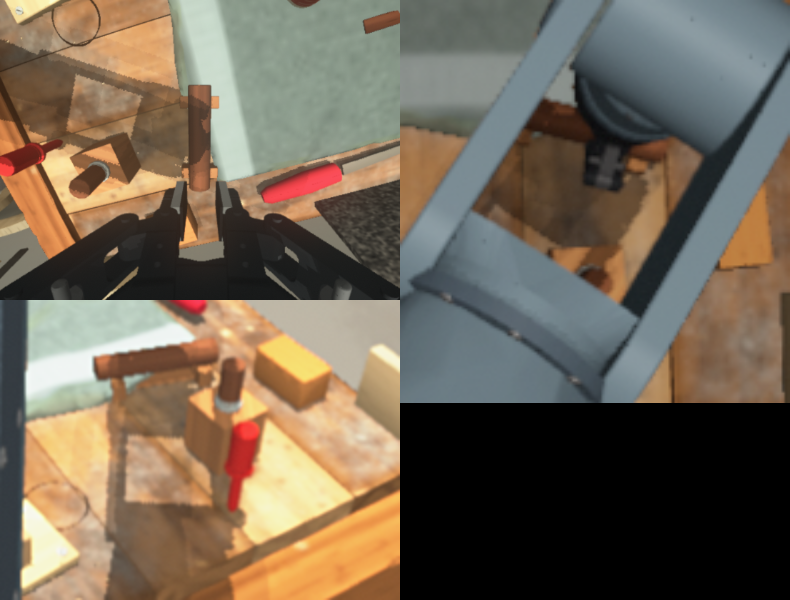

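The rod is still on its rest and the fingers closed without it. I'll measure from this pose where it lies now and at what height.

```bash
cat >> h.py <<'E'
def rod(i,im,z,roi,lo=(0,70,20),hi=(13,255,150)):
    m=cv2.inRange(cv2.cvtColor(im,cv2.COLOR_RGB2HSV),lo,hi);mm=np.zeros_like(m);x0,x1,y0,y1=roi;mm[y0:y1,x0:x1]=m[y0:y1,x0:x1]
    mm=cv2.morphologyEx(mm,cv2.MORPH_OPEN,np.ones((7,7)))
    return cv2.minAreaRect(max(cv2.findContours(mm,0,1)[0],key=cv2.contourArea))
E
python3 - <<'E'
from h import *
i=cams.camera_info('wrist');im=cams.grab_frame('wrist');s=ctrl.sense();print(s['ee_pos'],i['fx'],i['k1'])
r=rod(i,im,30,(245,320,100,290));print(r)
hsv=cv2.cvtColor(im,cv2.COLOR_RGB2HSV)
for y in (150,180,210,240): print(y,[tuple(int(v) for v in hsv[y,x]) for x in range(254,312,6)])
T=np.array(i['world_from_camera'])
for z in (30,45): print(z,[onz(i,p,z).tolist() for p in [(265,190),(295,190),(280,119),(280,266)]])
for p in [(614,-271.7,30),(613-14.5*.965,-271+14.5*.26,30),(613+14.5*.965,-271-14.5*.26,30)]: print(proj(i,p))
E
```

```text
[ 611.32892591 -270.32251021  140.12010197] 313.2429894776696 -0.04726891719064291
((279.0, 188.0), (132.0, 42.0), 90.0)
150 [(16, 120, 123), (13, 131, 111), (13, 133, 111), (12, 109, 75), (12, 119, 94), (11, 117, 100), (11, 110, 97), (11, 116, 110), (13, 138, 215), (13, 137, 226)]
180 [(16, 100, 105), (15, 99, 111), (16, 105, 114), (12, 115, 73), (11, 117, 85), (12, 114, 85), (10, 132, 133), (11, 122, 119), (62, 22, 200), (64, 20, 217)]
210 [(15, 102, 108), (16, 97, 110), (16, 98, 114), (12, 122, 75), (11, 123, 87), (12, 119, 88), (12, 111, 85), (11, 104, 86), (58, 23, 153), (60, 20, 192)]
240 [(15, 107, 136), (13, 139, 130), (13, 145, 215), (11, 140, 113), (11, 142, 142), (11, 143, 153), (10, 141, 155), (10, 135, 127), (14, 140, 230), (13, 138, 231)]
30 [[598.6, -257.8, 30.0], [625.4, -265.0, 30.0], [628.7, -200.3, 30.0], [591.5, -336.3, 30.0]]
45 [[600.3, -254.7, 45.0], [625.7, -261.6, 45.0], [628.8, -200.3, 45.0], [593.6, -329.0, 45.0]]
[285.  199.8]
[268.2 199.4]
[299.3 199.4]
```

```bash
python3 -m crank '[[0,0,0,0,0,0,0.085],[0,0,0,0,0,0,0.085],[0,0,0,0,0,0,0.085],[0,0,0,0,0,0,0.085],[0.001,-0.001,-0.05,0,0,0,0.085],[0.001,-0.001,-0.1,0,0,0,0.085],[0.001,-0.001,-0.13,0,0,0,0.085],[0.001,-0.001,-0.13,0,0,0,0.085]]' >/dev/null
cat > snap.py <<'E'
import sys;from h import *
cv2.imwrite(f'pics/{sys.argv[1]}',cams.grab_frame(sys.argv[2])[:,:,::-1])
E
python3 snap.py b0.png wrist
python3 -m crank '[[0,0,0,0,0,0,0.04],[0,0,0,0,0,0,0.04],[0,0,0,0,0,0,0.04],[0,0,0,0,0,0,0.04],[0,0,0,0,0,0,0.04]]'; python3 snap.py b1.png wrist
python3 -m crank '[[0,0,0,0,0,0,0],[0,0,0,0,0,0,0]]'; python3 snap.py b2.png wrist
python3 -c "
import cv2,numpy as np
a=[cv2.imread(f'pics/b{k}.png')[60:400,140:420] for k in range(3)]
cv2.imwrite('pics/m1.png',cv2.resize(np.hstack(a),None,fx=.95,fy=.95))"
```

```text
t: 5.6
ee_pos: [613.9, -272.3, 13.3]
eef_rot: [0.001, 0.794, 0.608, 0.0]
wrist_force: [0.2, 0.0, -0.1]
width: 39.8
grip_force: 0.0
t: 5.85
ee_pos: [613.7, -272.1, 12.9]
eef_rot: [0.0, 0.794, 0.608, 0.0]
wrist_force: [-5.9, 3.6, 23.8]
width: 12.2
grip_force: 22.9
```

View pics/m1.png

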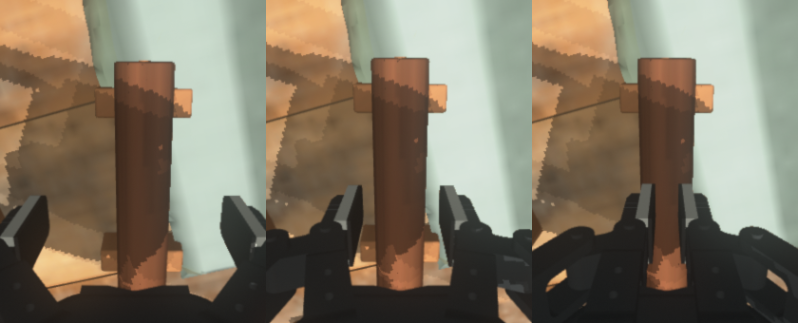

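In the three panels the rod stays in its V blocks. In panel 3 (pads at about (259..292, 255) full-frame) the fingers close on top of the rod instead of beside it. At 12 mm width that puts the tips near z≈44 while the TCP reads 13, so I'll check where the tips really are in the tool frame.

```bash
python3 - <<'E'
from h import *
s=ctrl.sense();i=cams.camera_info('wrist');p=np.array(s['ee_pos']);print(p,s['wrist_force'],s['width'],s['qpos'])
for dz in (-20,0,10,20,30,40,50): print(dz,proj(i,p+[0,0,dz]))
d=np.array([.965,-.26,0])
for dz in (0,30): print(proj(i,p+d*6+[0,0,dz]),proj(i,p-d*6+[0,0,dz]))
# rod width in b0 rows
im=cv2.imread('pics/b0.png');print(np.round(i['world_from_camera'],2).tolist())
# panel0: rod far end edges & near
A=lambda x,y:(x/.95+140,y/.95+60)
for z in (0,15,30):
  l,r=onz(i,A(115,90),z),onz(i,A(175,90),z);print(z,l,r,np.hypot(*(l-r)[:2]))
# two-view height of rod ends: top & scene pixel rays
t,sc=cams.camera_info('top'),cams.camera_info('scene')
def tri(a,b):
    (o1,d1),(o2,d2)=a,b; A=np.stack([d1,-d2],1);k=np.linalg.lstsq(A,o2-o1,rcond=None)[0];q1,q2=o1+k[0]*d1,o2+k[1]*d2;return ((q1+q2)/2).round(1),np.linalg.norm(q1-q2).round(1)
B=lambda x,y:((x-396+.5)/3.3-.5+285,(y+.5)/3.3-.5+185); C=lambda x,y:(x/2.6+140,y/2.6+190)
print('rodL',tri(ray(t,B(426,48)),ray(sc,C(412,37))),'rodR',tri(ray(t,B(621,97)),ray(sc,C(563,17))))
print('griptop',tri(ray(t,B(538,265)),ray(sc,C(588,31))))
E
```

```text
[ 614.10843924 -272.65939007   14.63281529] [-6.81986647  2.24924329 18.29298016] 4.493519275885834 [-5.93859853e-01  5.91707944e-01  1.45967694e+00 -4.64194943e-04
  1.08899116e+00 -3.28850135e-01]
-20 [282.3 234.1]
0 [282.4 246.1]
10 [282.5 253.1]
20 [282.7 260.9]
30 [282.8 269.7]
40 [282.9 279.5]
50 [283.1 290.7]
[292.5 246.1] [272.4 246.2]
[294.7 269.6] [270.9 269.7]
[[0.97, 0.25, 0.07, 632.49], [-0.26, 0.92, 0.28, -201.11], [0.0, -0.29, 0.96, 187.01], [0.0, 0.0, 0.0, 1.0]]
0 [ 615.6 -218.9    0. ] [ 651.7 -228.7    0. ] 37.4065502285362
15 [ 617.  -217.5   15. ] [ 650.2 -226.5   15. ] 34.39825576973349
30 [ 618.3 -216.1   30. ] [ 648.6 -224.3   30. ] 31.38996654983889
rodL (array([ 630.3, -204.2,   30.2]), np.float64(0.9)) rodR (array([ 595.2, -336.5,   25.2]), np.float64(0.2))
griptop (array([ 484.8, -266.9,  112.1]), np.float64(0.6))
```

The evidence agrees. Pinch contact at 12 mm and 4.5 mm widths gives tips about 30.5 mm above the reported TCP, and the apparent pad gap (about 26 px for 12 mm, so depth about 144 mm) gives the same. The real fingertips are therefore about 30 mm short of the reported TCP, and I'll allow for this in every height. I'll open, go 32 mm lower while watching force, and close.

```bash
python3 -m crank '[[0,0,0,0,0,0,0.085],[0,0,0,0,0,0,0.085],[0,0,0,0,0,0,0.085],[0,0,0,0,0,0,0.085],[0,0,0,0,0,0,0.085],[0,0,0,0,0,0,0.085],[0,0,-0.01,0,0,0,0.085],[0,0,-0.02,0,0,0,0.085]]' ;  python3 -m crank '[[0,0,-0.006,0,0,0,0.085],[0,0,-0.012,0,0,0,0.085],[0,0,-0.012,0,0,0,0.085]]'; python3 -m crank '[[0,0,0,0,0,0,0.015],[0,0,0,0,0,0,0.015],[0,0,0,0,0,0,0.015],[0,0,0,0,0,0,0.015],[0,0,0,0,0,0,0.015],[0,0,0,0,0,0,0.015],[0,0,0,0,0,0,0.015]]'
```

```text
t: 6.7
ee_pos: [613.5, -272.1, -8.4]
eef_rot: [0.0, 0.794, 0.607, 0.0]
wrist_force: [0.4, 0.3, -0.1]
width: 85.0
grip_force: 0.0
t: 7.0
ee_pos: [612.5, -271.5, -21.2]
eef_rot: [-0.001, 0.794, 0.607, -0.0]
wrist_force: [0.4, 0.6, -0.5]
width: 85.2
grip_force: 0.0
t: 7.7
ee_pos: [613.5, -272.2, -18.9]
eef_rot: [0.0, 0.794, 0.608, -0.0]
wrist_force: [-2.9, 1.5, 5.7]
width: 28.5
grip_force: 59.2
```

```bash
python3 -m crank '[[0,0,0.01,0,0,0,0.015],[0,0,0.03,0,0,0,0.015],[0,0,0.06,0,0,0,0.015],[0,0,0.1,0,0,0,0.015],[0,0,0.13,0,0,0,0.015],[0,0,0.13,0,0,0,0.015],[0,0,0.13,0,0,0,0.015]]'; python3 - <<'E'
from h import *
i=cams.camera_info('wrist');im=cams.grab_frame('wrist');cv2.imwrite('pics/h1.png',im[:,:,::-1]);s=ctrl.sense();p=np.array(s['ee_pos']);print(p,s['width'],s['grip_force'],s['wrist_force'])
r=rod(i,im,30,(180,380,0,419));print(r,cv2.boxPoints(r).round().tolist())
u=np.array([.261,.965,0])
for dz in (30,40,50,60): print(dz,proj(i,p+[0,0,dz]+70*u),proj(i,p+[0,0,dz]-70*u))
E
```

```text
t: 8.4
ee_pos: [613.9, -272.3, 111.3]
eef_rot: [0.001, 0.794, 0.608, 0.0]
wrist_force: [0.3, 0.4, -1.8]
width: 28.0
grip_force: 59.4
[ 612.90206862 -271.60853617  109.53730393] 28.51191388414091 59.38151478767395 [-0.91707436  1.58884982 -1.88425482]
((280.8495788574219, 243.91729736328125), (75.21863555908203, 242.28451538085938), 0.3603460490703583) [[242.0, 365.0], [244.0, 123.0], [319.0, 123.0], [318.0, 365.0]]
30 [280.3 125. ] [280.8 375.7]
40 [280.2 125.6] [280.8 389.8]
50 [280.2 126.3] [280.9 405.4]
60 [280.2 127.1] [280.9 422.8]
```

View pics/h1.png

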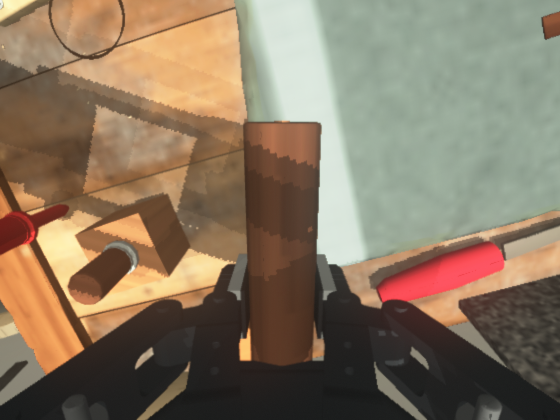

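The rod is held level and nearly centred: its far end is at row 123 against 125.5 predicted (about 1 mm), grip force 59 N. Carrying it to above the cradle.

```bash
python3 -m crank '[[-0.01,0.025,0,0,0,-0.1,0.015],[-0.03,0.07,0,0,0,-0.25,0.015],[-0.05,0.11,0,0,0,-0.4,0.015],[-0.07,0.15,0,0,0,-0.55,0.015],[-0.07,0.15,0,0,0,-0.6,0.015],[-0.07,0.15,0,0,0,-0.6,0.015]]'; python3 -m crank '[[-0.01,0.03,0,0,0,-0.12,0.015],[-0.03,0.07,0,0,0,-0.26,0.015],[-0.045,0.11,0,0,0,-0.4,0.015],[-0.0533,0.139,0,0,0,-0.52,0.015],[-0.0533,0.139,0,0,0,-0.571,0.015],[-0.0533,0.139,0,0,0,-0.571,0.015],[-0.0533,0.139,0,0,0,-0.571,0.015],[-0.0533,0.139,0,0,0,-0.571,0.015]]'
python3 - <<'E'
from h import *
s=ctrl.sense();p=np.array(s['ee_pos']);Rm=R.from_quat(s['eef_rot'],scalar_first=True).as_matrix();print(p,Rm.round(4).tolist())
i=cams.camera_info('wrist');cv2.imwrite('pics/h2.png',cams.grab_frame('wrist')[:,:,::-1])
for n,q in [('lock',(543,-30.8,60)),('pivot',(528,77.1,76)),('c1',(574.2,-46.9,12)),('eye',(637,76.3,70)),('rodend',p+[0,0,50]+70*np.array([.991,.134,0]))]: print(n,proj(i,q))
E
```

```text
t: 9.05
ee_pos: [541.8, -120.3, 108.5]
eef_rot: [-0.001, 0.938, 0.346, -0.001]
wrist_force: [0.7, -0.7, -1.7]
width: 28.3
grip_force: 59.6
t: 9.85
ee_pos: [490.4, 16.1, 110.0]
eef_rot: [-0.0, 0.998, 0.067, -0.0]
wrist_force: [0.8, -0.8, -0.6]
width: 28.2
grip_force: 59.8
[490.44843003  16.06686215 110.04467868] [[0.9909, 0.1346, -0.0005], [0.1346, -0.9909, -0.0], [-0.0005, -0.0001, -1.0]]
lock [356.9 157.8]
pivot [197.3 161.5]
c1 [369.8 116.1]
eye [213.9 -21.3]
rodend [281.5 126.2]
```

```bash
python3 - <<'E'
from h import *
i=cams.camera_info('wrist');im=cv2.imread('pics/h2.png');h=cv2.cvtColor(im,cv2.COLOR_BGR2HSV)
g=h[...,2]; 
m=((h[...,1]<70)&(g<110)).astype(np.uint8)*255
mm=np.zeros_like(m);mm[110:215,300:420]=m[110:215,300:420]
c=max(cv2.findContours(cv2.morphologyEx(mm,cv2.MORPH_CLOSE,np.ones((15,15))),0,1)[0],key=cv2.contourArea)
print(cv2.boundingRect(c),cv2.minAreaRect(c))
for y in range(140,182,4): print(y,' '.join('%3d/%3d'%(g[y,x],h[y,x,1]) for x in range(326,392,5)))
E
```

```text
(330, 131, 49, 48) ((353.7165222167969, 154.73712158203125), (46.4520378112793, 48.54079055786133), 2.602562189102173)
140 233/104  61/ 75 126/ 26 125/ 29 122/ 29 123/ 29 123/ 31 122/ 29 120/ 28 120/ 28 121/ 27 145/106 147/137 155/133
144 232/106  64/ 68 123/ 29 123/ 27 124/ 29 122/ 29 114/ 29 121/ 27 120/ 28 121/ 27 121/ 27 146/117 144/135 152/134
148 233/102  64/ 68 126/ 26 123/ 29 121/ 30  88/ 81  58/ 79  74/ 52 119/ 28 121/ 27 119/ 28 149/128 148/129 148/136
152 234/ 99  68/ 60 123/ 29 122/ 27 148/ 81  80/ 89  59/ 78  58/ 84  94/ 35 121/ 27 117/ 31 149/132 153/137 146/138
156 225/108  73/ 52 123/ 29 123/ 29 202/101  60/ 68  60/ 77  59/ 82  88/ 41 119/ 28 117/ 28 152/138 153/140 145/141
160 213/115  80/ 48 123/ 29 123/ 29  76/ 47  63/ 69  61/ 71  60/ 72  99/ 36 117/ 33 118/ 30 155/132 154/137 145/139
164 202/115  83/ 46 123/ 29 125/ 29 110/ 32  66/ 62  63/ 69  89/ 40 117/ 31 118/ 30 118/ 30 156/134 155/135 146/133
168 200/106  85/ 42 124/ 29 122/ 31 121/ 30 114/ 31 106/ 31 119/ 30 117/ 31 117/ 28 118/ 30 151/138 132/131 147/125
172  59/ 82  94/ 41 123/ 29 121/ 30 120/ 28 122/ 29 122/ 31 118/ 32 119/ 30 119/ 30 118/ 28 108/132 122/127 117/118
176 233/ 97 107/ 33 123/ 33 120/ 30 121/ 30 122/ 27 119/ 32 119/ 32 117/ 28 118/ 30 119/ 32 166/140 162/135 161/122
180 232/ 99 190/ 89 196/ 85 196/ 83 175/ 73 174/ 73 171/ 75 172/ 76 129/ 69 134/ 74 140/ 82 172/139 162/137 150/126
```

The wrist camera sees the lock hole at (355.7,156.7) against (356.9,157.8) predicted, which agrees to about 1 mm. Lowering.

```bash
python3 -m crank '[[0,0,-0.04,0,0,0,0.015],[0,0,-0.08,0,0,0,0.015],[0,0,-0.1,0,0,0,0.015],[0,0,-0.108,0,0,0,0.015],[0,0,-0.111,0,0,0,0.015],[0,0,-0.113,0,0,0,0.015],[0,0,-0.114,0,0,0,0.015],[0,0,-0.114,0,0,0,0.015]]'
```

```text
t: 10.7
ee_pos: [491.1, 16.7, -2.6]
eef_rot: [0.0, 0.998, 0.067, 0.001]
wrist_force: [1.0, 0.5, -0.5]
width: 28.6
grip_force: 59.8
```

```bash
python3 -m crank '[[0,0,-0.001,0,0,0,0.015],[0,0,-0.0015,0,0,0,0.015],[0,0,-0.0015,0,0,0,0.015]]'; python3 -m crank '[[0,0,0,0,0,0,0.04],[0,0,0,0,0,0,0.06],[0,0,0,0,0,0,0.06],[0,0,0,0,0,0,0.06],[0,0,0,0,0,0,0.06]]';python3 -m crank '[[0,0,0.02,0,0,0,0.06],[0,0,0.05,0,0,0,0.06],[0,0,0.09,0,0,0,0.06],[0,0,0.11,0,0,0,0.06],[0,0,0.11,0,0,0,0.06],[0,0,0.11,0,0,0,0.06]]'
python3 - <<'E'
from h import *
s=ctrl.sense();p=np.array(s['ee_pos']);print(p)
i=cams.camera_info('wrist');im=cams.grab_frame('wrist');cv2.imwrite('pics/h3.png',im[:,:,::-1]);cv2.imwrite('pics/t3.png',cams.grab_frame('top')[:,:,::-1])
cv2.imwrite('pics/s3.png',cams.grab_frame('scene')[:,:,::-1])
r=rod(i,im,45,(230,330,60,300),(0,130,20),(12,255,170));print(r,cv2.boxPoints(r).round().tolist())
u=np.array([.991,.134,0])
for o in (0,15): print(proj(i,[491+.0*o,17,45+o]+70*u),proj(i,[491,17,45+o]-70*u))
E
```

```text
t: 11.0
ee_pos: [491.3, 17.3, -3.4]
eef_rot: [-0.0, 0.998, 0.067, 0.001]
wrist_force: [-3.7, 2.6, 10.7]
width: 28.5
grip_force: 61.1
t: 11.5
ee_pos: [490.1, 16.9, -5.2]
eef_rot: [-0.0, 0.998, 0.067, -0.0]
wrist_force: [-0.1, -0.6, -0.5]
width: 60.0
grip_force: 0.0
t: 12.1
ee_pos: [490.2, 16.9, 104.8]
eef_rot: [0.0, 0.998, 0.067, 0.0]
wrist_force: [-0.0, 0.6, -0.3]
width: 60.2
grip_force: 0.0
[490.15307337  16.92627649 104.77781375]
((280.1636047363281, 159.74136352539062), (32.8909797668457, 82.13568115234375), 2.337306022644043) [[262.0, 200.0], [265.0, 118.0], [298.0, 119.0], [295.0, 201.0]]
[281.4 120.9] [281.4 293.7]
[281.4 121.1] [281.4 303.7]
```

The rod sits in the saddles: there was contact on lowering, and the far end at row 118.5 against 120.9 predicted is about 1.5 mm. Next I'll shut the fingers and move to the outer side of the tab, working out the arc as offsets.

```bash
python3 -m crank '[[0.03,0.02,0,0,0,0,0],[0.07,0.04,0,0,0,0,0],[0.11,0.06,0,0,0,0,0],[0.15,0.08,0,0,0,0,0],[0.178,0.099,0,0,0,0,0],[0.178,0.099,0,0,0,0,0],[0.178,0.099,0,0,0,0,0]]'; python3 -m crank '[[0,0,-0.04,0,0,0,0],[0,0,-0.075,0,0,0,0],[0,0,-0.083,0,0,0,0],[0,0,-0.083,0,0,0,0]]'
python3 - <<'E'
import numpy as np
P=np.array([528.4,76.7]);S=np.array([668.2,116.])
for a,off in zip([-.007,-.15,-.3,-.45,-.6,-.75,-.9,-1.05,-1.2,-1.3,-1.36,-1.40,-1.437],[27]*9+[25,24,23,22]):
    F=P+138*np.array([np.cos(a),np.sin(a)])+off*np.array([-np.sin(a),np.cos(a)]);print(a,((F-S)/1000).round(3),F.round())
E
```

```text
t: 12.95
ee_pos: [667.0, 116.2, 102.4]
eef_rot: [-0.0, 0.998, 0.068, -0.002]
wrist_force: [-0.6, -0.8, -0.4]
width: 0.2
grip_force: 0.0
t: 13.35
ee_pos: [665.7, 115.3, 19.9]
eef_rot: [-0.0, 0.998, 0.067, -0.002]
wrist_force: [0.0, 0.2, 0.5]
width: -0.0
grip_force: 0.0
-0.007 [-0.002 -0.013] [667. 103.]
-0.15 [ 0.001 -0.033] [669.  83.]
-0.3 [ 0.    -0.054] [668.  62.]
-0.45 [-0.004 -0.075] [664.  41.]
-0.6 [-0.011 -0.095] [658.  21.]
-0.75 [-0.02  -0.114] [648.   2.]
-0.9 [-0.033 -0.131] [635. -15.]
-1.05 [-0.048 -0.146] [620. -30.]
-1.2 [-0.065 -0.158] [604. -42.]
-1.3 [-0.079 -0.166] [589. -50.]
-1.36 [-0.087 -0.169] [581. -53.]
-1.4 [-0.094 -0.171] [575. -55.]
-1.437 [-0.1   -0.173] [569. -57.]
```

```bash
python3 -m crank '[[-0.002,-0.013,0,0,0,0,0],[0.001,-0.033,0,0,0,0,0],[0,-0.054,0,0,0,0,0],[-0.004,-0.075,0,0,0,0,0],[-0.011,-0.095,0,0,0,0,0],[-0.02,-0.114,0,0,0,0,0],[-0.033,-0.131,0,0,0,0,0],[-0.048,-0.146,0,0,0,0,0]]'; python3 -m crank '[[-0.009,-0.007,0,0,0,0,0],[-0.017,-0.012,0,0,0,0,0],[-0.024,-0.016,0,0,0,0,0],[-0.031,-0.02,0,0,0,0,0],[-0.036,-0.022,0,0,0,0,0],[-0.04,-0.023,0,0,0,0,0],[-0.044,-0.025,0,0,0,0,0]]'
python3 -m crank '[[-0.004,-0.001,0,0,0,0,0],[-0.006,-0.001,0,0,0,0,0]]'
```

```text
t: 14.15
ee_pos: [621.4, -33.2, 24.2]
eef_rot: [0.001, 0.998, 0.067, 0.002]
wrist_force: [0.2, 0.2, -0.1]
width: -0.4
grip_force: 0.3
t: 14.85
ee_pos: [575.9, -54.7, 21.8]
eef_rot: [-0.0, 0.998, 0.068, -0.0]
wrist_force: [-0.7, 0.8, 1.3]
width: -0.2
grip_force: 0.2
t: 15.05
ee_pos: [569.9, -56.1, 21.8]
eef_rot: [0.0, 0.998, 0.067, 0.0]
wrist_force: [6.1, 0.1, -2.5]
width: -0.3
grip_force: 3.3
```

```bash
python3 -m crank '[[-0.001,0,0,0,0,0,0],[-0.002,0,0,0,0,0,0]]'; python3 -m crank '[[0.005,0,0,0,0,0,0],[0.015,0,0.03,0,0,0,0],[0.015,0,0.08,0,0,0,0],[0.015,0.03,0.12,0,0,0,0],[-0.02,0.05,0.12,0,0,0,0],[-0.06,0.05,0.12,0,0,0,0],[-0.06,0.05,0.12,0,0,0,0],[-0.06,0.05,0.12,0,0,0,0]]'
python3 - <<'E'
from h import *
s=ctrl.sense();p=np.array(s['ee_pos']);print(p)
i=cams.camera_info('wrist');im=cams.grab_frame('wrist')[:,:,::-1].copy();cv2.imwrite('pics/w5.png',im)
sc=cams.grab_frame('scene')[:,:,::-1];j=cams.camera_info('scene')
print('eye pred',proj(i,(542.8,-30.3,70)),'scene',proj(j,(542.8,-30.3,70)),'pivot',proj(i,(528.4,76.7,76)))
a=cv2.resize(im,(440,330));b=cv2.resize(sc[190:350,140:310],(340,320))
o=np.zeros((330,780,3),np.uint8);o[:,:440]=a;o[:320,440:]=b;cv2.imwrite('pics/m2.png',o)
E
```

```text
t: 15.25
ee_pos: [570.1, -56.1, 22.1]
eef_rot: [0.0, 0.998, 0.067, 0.002]
wrist_force: [10.7, 1.5, -8.2]
width: 0.2
grip_force: 5.1
t: 16.05
ee_pos: [507.6, -5.8, 142.1]
eef_rot: [0.0, 0.998, 0.067, -0.0]
wrist_force: [0.3, -0.2, -0.0]
width: -0.1
grip_force: 0.0
[507.63140482  -5.83460463 142.053524  ]
eye pred [318.1 172.5] scene [242.4 241.4] pivot [178.9 173.9]
```

View pics/m2.png

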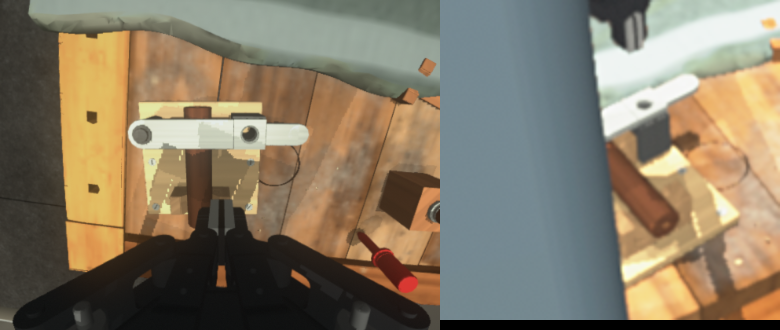

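The strap lies shut across the seated rod: the eye is at about (317,170), the post is under it, and the rod sits in both saddles. Now I'll measure the eye precisely, then move to the pin.

```bash
python3 - <<'E'
from h import *
i=cams.camera_info('wrist');im=cv2.imread('pics/w5.png');g=cv2.cvtColor(im,cv2.COLOR_BGR2GRAY)
for y in range(152,194,3): print(y,' '.join('%3d'%g[y,x] for x in range(296,342,2)))
m=((g<150)*255).astype(np.uint8);mm=np.zeros_like(m);mm[158:184,304:332]=m[158:184,304:332]
c=max(cv2.findContours(mm,0,1)[0],key=cv2.contourArea);(cx,cy),r=cv2.minEnclosingCircle(c);print(cx,cy,r,onz(i,(cx,cy),70),onz(i,(cx,cy),66))
# pivot bolt
m=((g<150)*255).astype(np.uint8);mm=np.zeros_like(m);mm[150:195,165:196]=m[150:195,165:196]
c=max(cv2.findContours(mm,0,1)[0],key=cv2.contourArea);(px,py),r=cv2.minEnclosingCircle(c);print(px,py,r,onz(i,(px,py),76))
E
```

```text
152 160 195 202 201 199 200 200 199 199 199 199 198 197 196 195 195 195 193 192 192 193 176  92
155 224 226 230 229 229 229 229 228 229 228 228 228 228 228 228 228 227 227 227 227 227 208  80
158 223 226 230 230 230 230 230 230 230 230 228 227 227 229 230 230 230 229 229 229 229 217 202
161 222 221 228 228 227 228 227 223 172 154 124 126 133 143 168 224 226 226 226 226 226 217 225
164 223 223 228 228 228 228 199 160 194 191 109  68  60  65 109 151 207 226 227 226 225 202 226
167 219 222 227 227 226 211 165 196 190 160  88  62  60  60  63 119 161 222 224 224 224 193 222
170 218 226 229 230 230 187 108  68  67  65  63  62  62  61  68  92 154 218 228 227 227 182 221
173 200 204 210 220 221 180 128  66  65  65  63  63  62  64  84 110 162 219 223 223 221 177 225
176 194 196 201 202 205 208 169 110  70  67  66  66  75  85  99 162 176 220 220 220 220 194 225
179 191 198 203 203 202 202 193 162 145 110  96  95 119 145 157 181 220 221 221 222 221 186 219
182 186 199 204 204 204 204 204 202 194 175 168 168 171 190 200 202 201 201 201 218 215 195 219
185 182 198 203 203 204 204 203 203 203 203 203 202 203 202 201 201 201 200 200 200 194 135 144
188 177 191 196 196 196 196 196 196 196 196 196 196 196 195 195 195 195 195 195 194 186 121 124
191 188 189 189 189 189 189 188 188 191 207 207 207 207 206 207 206 209 188 127 118 114 120 126
317.30645751953125 170.69354248046875 11.242039680480957 [545.7 -30.1  70. ] [545.2 -30.6  66. ]
180.5 171.5 13.209944725036621 [532.1  75.1  76. ]
```

The strap is shut. To cancel camera bias I'll view the eye and then the pin top straight down, from the same relative camera pose.

```bash
python3 -m crank '[[-0.015,-0.015,0,0,0,0,0.05],[-0.037,-0.034,0,0,0,0,0.08],[-0.037,-0.034,0,0,0,0,0.08],[-0.037,-0.034,0,0,0,0,0.08],[-0.037,-0.034,0,0,0,0,0.08]]' | sed -n 2p
cat > eye.py <<'E'
import sys;from h import *
ps=[];
for k in range(3): ps.append(ctrl.sense()['ee_pos']); i=cams.camera_info('wrist');im=cams.grab_frame('wrist')
print(np.round(ps,1).tolist());cv2.imwrite(sys.argv[1],im[:,:,::-1])
E
python3 eye.py pics/e1.png
python3 -m crank '[[-0.01,-0.04,0.043,0,0,0,0.08],[-0.025,-0.085,0.043,0,0,0,0.08],[-0.035,-0.13,0.043,0,0,0,0.08],[-0.045,-0.175,0.043,0,0,0,0.08],[-0.055,-0.215,0.043,0,0,0,0.08],[-0.0582,-0.2367,0.043,0,0,0,0.08],[-0.0582,-0.2367,0.043,0,0,0,0.08],[-0.0582,-0.2367,0.043,0,0,0,0.08]]' | sed -n 2p
python3 -m crank '[[0,0,0,0,0,0,0.08],[0,0,0,0,0,0,0.08]]' | sed -n 2p
python3 eye.py pics/e2.png
python3 - <<'E'
from h import *
for n in ('e1','e2'):
    h=cv2.cvtColor(cv2.imread(f'pics/{n}.png'),cv2.COLOR_BGR2HSV)
    print(n)
    for y in range(90,142,3): print(y,' '.join('%3d/%3d'%(h[y,x,2],h[y,x,1]) for x in range(254,310,3)))
E
```

```text
ee_pos: [472.3, -40.1, 142.1]
[[472.3, -40.1, 142.1], [472.2, -39.9, 142.1], [472.0, -39.8, 142.0]]
ee_pos: [413.1, -276.5, 184.6]
ee_pos: [413.4, -275.5, 184.8]
[[413.4, -275.5, 184.8], [413.4, -275.6, 184.9], [413.4, -275.8, 184.9]]
e1
90 232/ 69 233/ 69 229/ 80 229/ 80 229/ 81 229/ 79 232/ 69 231/ 71 229/ 85 229/ 85 229/ 81 229/ 81 229/ 78 233/ 70 233/ 70 229/ 82 226/ 88 151/120 148/122
93 229/ 82 229/ 82 229/ 82 229/ 82 229/ 84 229/ 82 229/ 84 229/ 84 229/ 84 229/ 84 229/ 84 229/ 84 229/ 82 229/ 84 229/ 84 229/ 84 226/ 87 144/117 142/119
96 230/ 84 230/ 84 155/ 41 153/ 37 143/ 41 143/ 41 146/ 40 142/ 40 152/ 37 151/ 37 151/ 39 155/ 38 153/ 38 143/ 41 143/ 39 144/ 41 148/ 48 139/112 141/116
99 235/  7 235/  5 232/  5 237/  6 237/  6 237/  6 237/  6 237/  6 237/  6 237/  6 237/  6 237/  6 237/  6 237/  6 237/  6 237/  6 227/  6 133/113 137/115
102 237/  5 237/  5 231/  7 237/  5 237/  5 237/  5 237/  5 237/  6 237/  6 237/  6 237/  6 237/  6 237/  6 237/  6 237/  6 237/  6 226/  5 130/110 136/114
105 237/  5 237/  5 231/  7 237/  5 237/  5 237/  6 237/  5 237/  6 230/  7 228/  7 23
[... 4048 characters left out ...]
/147 169/148 187/149 193/151 179/148 175/147 248/134 249/131 251/126 245/135
132 218/146 218/146 220/146 225/145 237/142 232/144 169/146 132/147 153/148 178/149 182/149 179/148 174/148 220/147 247/134 249/133 251/127 246/134 238/139
135 217/146 219/147 223/145 230/143 233/142 232/144 232/142 211/146 178/146 162/145 161/146 220/147 245/137 247/135 248/134 247/133 248/131 240/139 236/142
138 218/146 222/146 224/145 221/145 225/145 231/142 233/142 234/142 221/145 240/137 246/137 242/139 233/141 236/142 241/139 246/137 241/138 235/142 239/140
141 221/145 224/145 222/145 220/146 219/146 223/145 234/142 237/141 241/139 247/134 246/136 234/141 235/141 239/140 245/135 242/138 235/141 238/140 239/140
```

In the straight-down views the eye is at (281,118.7) and the pin top at (284,120), both circles clear. Converting these to a grasp move and the pin-to-eye shift.

```bash
python3 - <<'E'
from h import *
i=cams.camera_info('wrist');s=ctrl.sense();p=np.array(s['ee_pos']);print(p)
a=onz(i,(284,120),113);print('pin',a,'move',(a-p).round(1))
j=dict(i);T=np.array(i['world_from_camera']);T[:3,3]+=np.array([472.1,-39.9,142.05])-p;j['world_from_camera']=T
b=onz(j,(281,118.7),70);print('eye',b,'eye-pin',b-a)
print('top-based pin seen at',proj(i,(484.6,-267,113)),'red pin', onz(cams.camera_info('top'),(307,300),110))
E
```

```text
[ 413.32980136 -275.93774819  184.98035531]
pin [ 484.3 -268.3  113. ] move [ 71.    7.6 -72. ]
eye [543.7 -29.9  70. ] eye-pin [ 59.4 238.4 -43. ]
top-based pin seen at [282.4 119.4] red pin [ 413.7 -223.1  110. ]
```

```bash
python3 -m crank '[[0.04,0.004,0,0,0,0,0.085],[0.071,0.008,0,0,0,0,0.085],[0.071,0.008,0,0,0,0,0.085],[0.071,0.008,-0.04,0,0,0,0.085],[0.071,0.008,-0.085,0,0,0,0.085],[0.071,0.008,-0.12,0,0,0,0.085],[0.071,0.008,-0.135,0,0,0,0.085],[0.071,0.008,-0.141,0,0,0,0.085]]'; python3 -m crank '[[0,0,0,0,0,0,0.085],[0,0,0,0,0,0,0.085]]';python3 -m crank '[[0,0,0,0,0,0,0.03],[0,0,0,0,0,0,0.01],[0,0,0,0,0,0,0.01],[0,0,0,0,0,0,0.01],[0,0,0,0,0,0,0.01],[0,0,0,0,0,0,0.01],[0,0,0,0,0,0,0.01]]'
```

```text
t: 18.75
ee_pos: [482.9, -267.9, 42.5]
eef_rot: [-0.001, 0.998, 0.067, -0.001]
wrist_force: [0.1, 0.2, 0.2]
width: 85.3
grip_force: 0.0
t: 18.95
ee_pos: [485.2, -269.8, 45.8]
eef_rot: [0.001, 0.998, 0.067, 0.001]
wrist_force: [0.0, 1.0, 0.2]
width: 84.8
grip_force: 0.0
t: 19.65
ee_pos: [484.2, -268.9, 44.4]
eef_rot: [0.0, 0.998, 0.067, 0.0]
wrist_force: [-1.7, 0.9, 6.1]
width: 22.9
grip_force: 58.5
```

```bash
python3 -m crank '[[0,0,0.02,0,0,0,0.01],[0,0,0.05,0,0,0,0.01],[0,0,0.09,0,0,0,0.01],[0,0,0.12,0,0,0,0.01],[0,0,0.12,0,0,0,0.01]]'; python3 -m crank '[[0.01,0.04,0,0,0,0,0.01],[0.02,0.08,0,0,0,0,0.01],[0.03,0.12,0,0,0,0,0.01],[0.04,0.16,0,0,0,0,0.01],[0.05,0.2,0,0,0,0,0.01],[0.057,0.23,0,0,0,0,0.01],[0.0594,0.2385,0,0,0,0,0.01],[0.0594,0.2385,0,0,0,0,0.01]]';  python3 -m crank '[[0,0,-0.02,0,0,0,0.01],[0,0,-0.035,0,0,0,0.01],[0,0,-0.045,0,0,0,0.01],[0,0,-0.045,0,0,0,0.01],[0,0,-0.045,0,0,0,0.01],[0,0,-0.045,0,0,0,0.01]]'
python3 - <<'E'
from h import *
s=ctrl.sense();p=np.array(s['ee_pos']);print(p,s['eef_rot'])
t=cams.grab_frame('top')[:,:,::-1];sc=cams.grab_frame('scene')[:,:,::-1];cv2.imwrite('pics/t6.png',t);cv2.imwrite('pics/s6.png',sc);cv2.imwrite('pics/w6.png',cams.grab_frame('wrist')[:,:,::-1])
j=cams.camera_info('scene');print('scene: tip pred',proj(j,[543.7,-29.9,82]),'eye',proj(j,[543.7,-29.9,70]),'collar',proj(j,[543.7,-29.9,137]))
E
```

```text
t: 20.15
ee_pos: [486.4, -270.8, 168.6]
eef_rot: [0.003, 0.998, 0.067, 0.003]
wrist_force: [0.7, 0.4, -0.6]
width: 22.6
grip_force: 59.5
t: 20.95
ee_pos: [542.7, -29.0, 162.5]
eef_rot: [-0.0, 0.998, 0.069, -0.001]
wrist_force: [-1.1, -0.7, -1.8]
width: 22.7
grip_force: 59.5
t: 21.55
ee_pos: [544.0, -30.9, 119.7]
eef_rot: [0.0, 0.998, 0.067, 0.001]
wrist_force: [-0.3, -0.2, -1.5]
width: 22.5
grip_force: 59.5
[544.01443872 -30.87516717 119.73380373] [2.75953653e-04 9.97748195e-01 6.70670514e-02 6.88705009e-04]
scene: tip pred [241.7 236.4] eye [242.  241.2] collar [240.  213.4]
```

```bash
python3 -m crank '[[0,0,-0.006,0,0,0,0.01],[0,0,-0.012,0,0,0,0.01],[0,0,-0.018,0,0,0,0.01],[0,0,-0.024,0,0,0,0.01],[0,0,-0.024,0,0,0,0.01]]'; python3 - <<'E'
from workcell import ctrl
s=ctrl.sense();print(s['torque'],s['wrist_force'])
E
```

```text
t: 22.2
ee_pos: [542.4, -30.0, 93.5]
eef_rot: [-0.0, 0.998, 0.067, -0.001]
wrist_force: [-0.2, -0.3, -1.1]
width: 22.6
grip_force: 59.5
[ 0.04014307 -0.00884613 -0.0470607 ] [-0.19509034 -0.29546232 -1.07541848]
```

The tip has passed through the eye with no side force. Continuing into the post.

```bash
python3 -m crank '[[0,0,-0.006,0,0,0,0.01],[0,0,-0.012,0,0,0,0.01],[0,0,-0.018,0,0,0,0.01],[0,0,-0.018,0,0,0,0.01]]'; python3 -m crank '[[0,0,-0.006,0,0,0,0.01],[0,0,-0.012,0,0,0,0.01],[0,0,-0.018,0,0,0,0.01],[0,0,-0.021,0,0,0,0.01],[0,0,-0.023,0,0,0,0.01],[0,0,-0.024,0,0,0,0.01]]'
```

```text
t: 22.6
ee_pos: [542.5, -30.0, 75.7]
eef_rot: [-0.0, 0.998, 0.067, -0.001]
wrist_force: [-0.5, 0.1, -2.0]
width: 22.6
grip_force: 59.5
t: 23.2
ee_pos: [543.3, -30.2, 52.7]
eef_rot: [-0.0, 0.998, 0.067, -0.0]
wrist_force: [0.3, -0.3, -1.1]
width: 22.3
grip_force: 59.6
```

```bash
python3 -m crank '[[0,0,-0.001,0,0,0,0.01],[0,0,-0.0015,0,0,0,0.01],[0,0,-0.0015,0,0,0,0.01]]';python3 -m crank '[[0,0,-0.001,0,0,0,0.01],[0,0,-0.001,0,0,0,0.01]]'
```

```text
t: 23.5
ee_pos: [543.9, -30.2, 52.3]
eef_rot: [0.0, 0.998, 0.067, 0.0]
wrist_force: [-1.6, 1.5, 5.3]
width: 22.6
grip_force: 60.0
t: 23.7
ee_pos: [544.1, -30.3, 52.2]
eef_rot: [0.0, 0.998, 0.068, 0.001]
wrist_force: [-4.8, 1.8, 11.4]
width: 22.8
grip_force: 61.1
```

Collar contact came at TCP 52.2, against 52 expected. Releasing and retreating upward.

```bash
python3 -m crank '[[0,0,0.001,0,0,0,0.03],[0,0,0.001,0,0,0,0.05],[0,0,0.001,0,0,0,0.07],[0,0,0.001,0,0,0,0.07],[0,0,0.001,0,0,0,0.07]]';python3 -m crank '[[0,0,0.03,0,0,0,0.07],[0,0,0.07,0,0,0,0.07],[0,0,0.11,0,0,0,0.07],[0,0,0.15,0,0,0,0.07],[0,0,0.18,0,0,0,0.07],[-0.04,-0.04,0.18,0,0,0,0.07],[-0.08,-0.08,0.18,0,0,0,0.07],[-0.11,-0.12,0.18,0,0,0,0.07]]'; python3 -m crank '[[0,-0.04,0,0,0,0,0.07],[0,-0.09,0,0,0,0,0.07],[0,-0.13,0,0,0,0,0.07],[0,-0.13,0,0,0,0,0.07],[0,-0.13,0,0,0,0,0.07]]'|head -2
python3 - <<'E'
from h import *
t=cams.grab_frame('top')[:,:,::-1];s=cams.grab_frame('scene')[:,:,::-1];i,j=cams.camera_info('top'),cams.camera_info('scene')
print('scene grip top',proj(j,(543.5,-30,121)),'collar',proj(j,(543.5,-30,70)),'top',proj(i,(543.5,-30,121)))
a=cv2.resize(s[180:350,140:310],(400,400),interpolation=cv2.INTER_CUBIC);b=cv2.resize(t[190:320,140:270],(400,400),interpolation=cv2.INTER_CUBIC)
cv2.imwrite('pics/fin.png',np.hstack([a,b]))
E
```

```text
t: 24.2
ee_pos: [543.3, -30.2, 51.2]
eef_rot: [-0.0, 0.998, 0.067, -0.0]
wrist_force: [-1.2, 0.1, -0.4]
width: 70.3
grip_force: 0.0
t: 25.0
ee_pos: [440.2, -140.3, 231.5]
eef_rot: [0.0, 0.998, 0.068, 0.0]
wrist_force: [0.6, -1.5, 0.4]
width: 69.9
grip_force: 0.0
t: 25.5
ee_pos: [441.1, -270.5, 230.9]
scene grip top [240.6 220.4] collar [242.1 241.3] top [211.4 238.3]
```

View pics/fin.png

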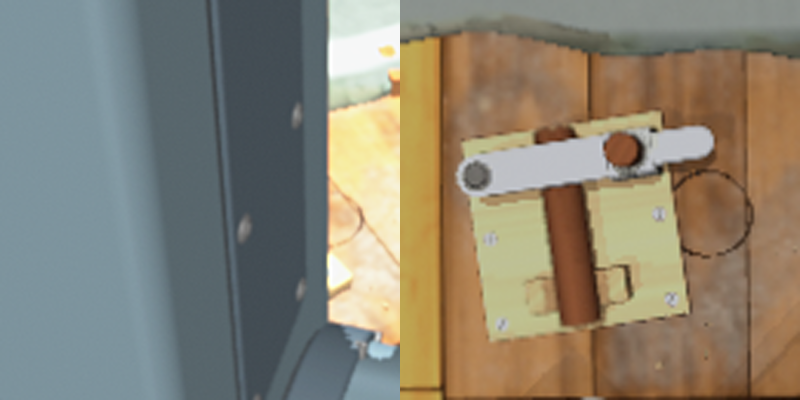

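The final top view shows the strap shut, with the pin upright in its eye: grip top at (212,238) against (211.4,238.3) predicted. The rod lies in both saddles, its ends at crop (553,125) and (580,325). One numeric check of the rod's centring, then I'll hand in.

```bash
python3 - <<'E'
from h import *
from workcell import finish_job
i=cams.camera_info('top');A=lambda x,y:(140+(x-400)/3.077,190+y/3.077)
a,b=onz(i,A(553,125),50),onz(i,A(580,325),50);c=(a+b)/2;u=np.array([.991,.134,0]);d=(c-[491.3,17,50])@u
print(a,b,'len',np.linalg.norm(a-b),'offset along',d)
if abs(d)<5: print(finish_job())
E
```

```text
[563.3  26.4  50. ] [421.4   8.5  50. ] len 143.0245433483358 offset along 1.1008499999999548
the job is handed in; nothing more can be done
None
```

The job is done and handed in at about 26 s: the rod is in both saddles, about 1 mm off centre, with the strap shut over it. The pin's collar rests on the strap above the lock post, and the gripper is clear.

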